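Push the filter slide home under the leaf spring of a filter reader

TASK

Load the filter reader: press the metal filter slide firmly down on its ribbed thumb pad until the sprung lift plate beneath it is fully down, and keep pressing while you push it along its channel, under the crossbar and the forked leaf spring, fully home against the end stop. Then let go, so that the lift plate springs up again behind it. Only press and push the slide, never lift it out of the channel, and leave the other things on the table where they are.

Things in the scene. Friction and masses are not known exactly. Their poses are not given: they have to be found in the camera images.
- reader: low filter reader fixed to the table, 190 x 82 mm, at most 35 mm high. Origin on the table; its x axis is the direction the slide is pushed, z up. Channel along x: 57 mm wide, floor 14 mm above the table, rails' tops 30 mm; lift plate at x = -85 to -12 mm, crossbar 30 to 40 mm, end stop face 85 mm
- crossbar (a point): middle of the underside of the dark crossbar over the channel, 27 mm above the table (13 mm over the channel floor); top 33 mm. The slide raised on its lift plate butts against it; pressed down to the floor it passes under with 3 mm to spare
- filter_slide: loose flat metal slide in the channel, on the lift plate, 90 (x) x 54 x 10 mm, 0.15 kg. Origin: centre of its underside; x axis points to its nose, the way it is pushed. A cross ridge 7 mm high stands on its top from x = -19 to -14 mm; the ribbed thumb pad behind it reaches to the tail at x = -45 mm. White filter disc near the nose. Starts 59 to 75 mm short of home
- thumb_pad (a point): middle of the slide's ribbed thumb pad, on its top face 10 mm above its underside, 13 mm behind the ridge; 26 mm long, 54 mm wide. Press down here; a fingertip can push forward against the ridge
- home_point (a point): where the slide's origin stands when it is home against the end stop, on the channel floor: on the reader at x = 40 mm, y = 0, 14 mm above the table; same axes as the reader
- lift_plate (a joint): travel of the sprung grey lift plate under the slide, m: 0 up (slide 8 mm above the channel floor), 0.008 fully down, level with the floor. Takes 4 N to start, 7 N to hold down. It springs up behind the slide's tail once the slide is home and released; it would lift the tail of a slide left 7 mm or more short
- leaf_spring (a joint): lift of the forked leaf spring behind the crossbar, rad: 0 at rest; about 0.09 once the slide's nose is under it, when it bears on the slide with about 6 N. It reaches from 40 to 74 mm along the reader's x, at most 35 mm above the table; the nose meets it some 20 mm before home
- paper_box: loose bystander: white card box of filter papers, 90 x 90 x 20 mm, lying flat; origin under its centre
- dropper: loose bystander: white dropper bottle, 29 mm across, 90 mm tall; origin under its centre
- dish: loose bystander: flat white dish, 58 mm across, 12 mm high; origin under its centre
- bench_timer: loose bystander: white square bench timer, 64 x 64 x 17 mm; origin under its centre
- blue_cap: loose bystander: bottle cap lying open side down, 53 mm across, 25 mm high; origin under its centre
- marker: loose bystander: lying marker pen, 121 x 12 x 12 mm, long axis = its own y; origin under its centre

How it is judged:
On the way, in this order (a step that is already met when the one before it is completed fails the run):
1. the slide is pressed down: the lift plate is at least 6 mm down (value of joint lift_plate above 0.006 m), for 0.1 s.
2. the slide's nose has passed under the leaf spring and lifts it (value of joint leaf_spring above 0.05 rad), for 0.1 s.
At the end, for the whole second after the job is handed in: The slide lies flat on the channel floor, at rest, fully home against the end stop (within 4 mm of the home point along the channel, within 2 mm in height), with the leaf spring lifted and bearing on it, and the lift plate has sprung up again behind it (x of filter_slide in the frame of home_point between -0.004 and 0.004 m and z of filter_slide in the frame of home_point below 0.002 m and angle between filter_slide's own z axis and vertical below 0.03 rad and value of joint leaf_spring above 0.05 rad and value of joint lift_plate below 0.0015 m and linear speed of filter_slide below 0.01 m/s); the robot touches nothing.
It fails at once if the slide is lifted out of the channel (more than 10 mm above where it starts) (z of filter_slide in the frame of reader above 0.032 m).
It fails at once if a bystander is moved by more than 20 mm (distance of any of paper_box, dropper, dish, bench_timer, blue_cap, marker from where it was at the start of the episode above 0.02 m).
It also fails if it takes over 32 s, if anything falls off the work surface, if the arm or the gripper's body presses on something with over 40 N, if the wrist force passes 120 N, or if a joint passes its speed limit or range.

ROBOT

A 7-joint arm with a two-finger parallel gripper is mounted at the origin on a cart in front of the work surface, level with it; the furniture and walls round the work are solid. World frame = base frame: x ahead of the robot, y to its left, z up, the work surface at z = 0. Lengths are in m, angles in rad, forces in N, time in s.
With the tool pointing down it reaches from about 0.425 to 0.925 m from the base axis. Payload 6.8 kg.
Tool frame: the origin (TCP) lies on the front face of the gripper's body, between the roots of the fingers; the fingertips stand 73 mm ahead of it and the grasp point (between the pads) lies 54 mm ahead of it (env.nose_length is the distance from the TCP to the fingertips, in m); z points along the fingers, y is the line along which they close (so a half turn about z gives the same grasp; the last joint's range is limited). The gripper opens to 85 mm and grips with 20 to 120 N. Pads are 22 mm wide; open, the fingers measure 114 mm over their backs; the gripper's body (76 mm by 85 mm) begins 54 mm behind the grasp point. The pads swing forward as they close: fully open they stand 13 mm farther back than shut.
Start: joints at [1.103, 0.477, 0.022, 1.555, -0.011, 1.109, -0.083], TCP at [0.238, -0.632, 0.304] pointing down, gripper open.
Joint ranges: [-2.96, 2.96], [-0.34, 2.1], [-1.41, 1.46], [0.24, 2.44], [-1.37, 4.51], [0.17, 1.92], [-2.96, 2.96]. Speed limits (rad/s): [2.39, 2.39, 3.14, 3.14, 3.14, 3.14, 3.14].

INTERFACE

Orientations are given as a unit quaternion [w, x, y, z].
In Python, from cell import env, kin, camera, calibration, job gives the robot as it stands. The module is installed in compiled form; this text tells all that it offers. Calls block until the motion is done:
- env.reach(position, orientation): joint-space move of the TCP to a pose.
- env.movel(position, velocity=0.15, rot=None, stop_force=None): straight line of the TCP; rot=None keeps the orientation; velocity is the mean speed in m/s. With stop_force (N) it stops when the force on the tool has changed by that much, and returns True; else False.
- env.goto_joints(angles): joint-space move.
- env.grip(opening, f_grip=None): finger opening in m; f_grip is the grip in N (None keeps the last); returns when the fingers have stopped.
- env.dwell(seconds).
- kin.inverse_kinematics(position, orientation): joint angles nearest the present ones, or None.
- env.get_state(): the state.
- camera(name): name is "scene" or "top" or "wrist"; returns (picture, depth): 480x640x3 uint8, blue, green, red; 480x640 float32, m along the optical axis (not along the pixel's ray), 0 where there is no reading.
- calibration(name): a dict with "fx", "fy", "cx", "cy" (pixels), "rvec" (rotation vector, rad) and "tvec" (3), from world to camera coordinates, as OpenCV has them. Camera axes: x right, y down, z forward; pixel columns grow to the right and rows downward; lengths in m; the calibration is good to about 2 mm. A picture is of the moment at which its call begins: read the wrist's pose just before it. calibration takes no time and is no camera call; for the wrist camera it gives the pose at the moment of the call.
A pose or a line that the arm cannot do raises env.PlanningError and nothing moves.
- job.job_done(): hands the job in; it is judged then, once.
The state is a dict: "time": time; "qpos": joint angles; "joint_velocities": joint speeds; "joint_torque": joint torques, N m; "tcp_pos": TCP position; "orientation": TCP orientation; "force": force on the tool from outside, world axes, zero at the start; "torque": the same for the moment, N m; "opening": finger opening in m; "gripper_force": force on a finger pad.
Only numpy, scipy, OpenCV 4.12 (cv2) and the standard library are available. Lean on these libraries where they do the work, as an engineer would, in place of code of your own. Each camera call takes 0.05 s, during which the arm holds its last target. There are 200 camera calls.

## Working session

There is one attempt and no reset: what is moved stays moved. The work goes in short steps, each a Python script; the robot and the scene stay as the last script left them, time stands still between calls to the robot, and variables do not carry over. Pictures are saved under pics/ and viewed, at most 10 in all, crops included, and the job is handed in when it is done.

```bash
mkdir -p pics; python3 - <<'E'
from cell import env,camera,calibration
import cv2,numpy as np
for n in("scene","top"):
    p,d=camera(n);cv2.imwrite(f"pics/{n}0.png",p);np.savez(f"{n}0.npz",p=p,d=d)
    c=calibration(n);print(n,{k:np.round(v,4) for k,v in c.items()})
s=env.get_state();print(s["time"],s["orientation"],s["opening"],s["force"])
E
```

```text
scene {'fx': np.float64(624.0964), 'fy': np.float64(624.0964), 'cx': np.float64(323.6328), 'cy': np.float64(245.103), 'rvec': array([ 1.962 , -0.8728,  0.4932]), 'tvec': array([-0.4182,  0.2077,  1.2329])}
top {'fx': np.float64(448.6757), 'fy': np.float64(448.6757), 'cx': np.float64(310.3), 'cy': np.float64(242.6875), 'rvec': array([ 2.0962, -2.1065,  0.2445]), 'tvec': array([-0.1035,  0.5188,  0.9782])}
0.1 [-7.66147395e-04  9.83857908e-01  1.78949674e-01 -2.09459490e-04] 0.08533277180344188 [ 0.16035279 -0.41010237  0.37502577]
```

View pics/top0.png

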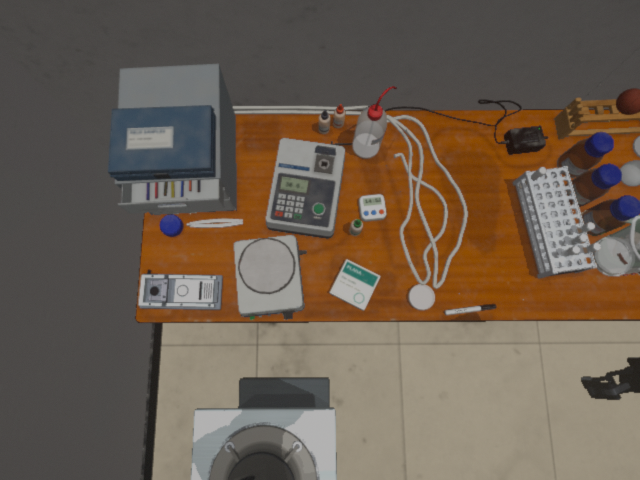

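View pics/scene0.png

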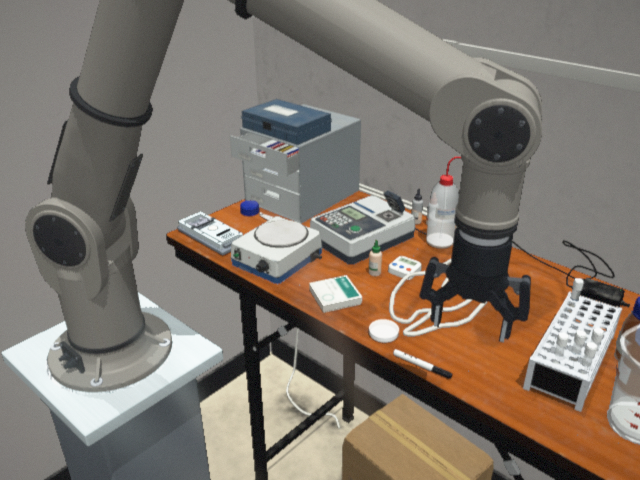

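```bash
cat > h.py <<'E'
import numpy as np,cv2
def RT(c):
    R=cv2.Rodrigues(np.array(c["rvec"],float))[0];return R,np.array(c["tvec"],float).ravel()
def ray(c,u,v,z):
    R,t=RT(c);o=-R.T@t;d=R.T@np.array([(u-c["cx"])/c["fx"],(v-c["cy"])/c["fy"],1]);return o+d*(z-o[2])/d[2]
def cloud(c,D):
    R,t=RT(c);v,u=np.indices(D.shape);P=np.stack([(u-c["cx"])/c["fx"]*D,(v-c["cy"])/c["fy"]*D,D],-1)
    return (P-t)@R
E
python3 - <<'E'
from cell import calibration
from h import *
f=np.load("top0.npz");c=calibration("top");W=cloud(c,f["d"])
for u,v in[(180,291),(141,276),(141,305),(221,276),(221,305),(265,265),(240,240),(295,305),(208,290),(171,225),(215,222)]:print((u,v),np.round(W[v,u],3))
cv2.imwrite("pics/c1.png",cv2.resize(f["p"][225:325,130:310],None,fx=4.4,fy=4.4,interpolation=cv2.INTER_CUBIC))
E
```

```text
(180, 291) [0.411 0.196 0.033]
(141, 276) [0.447 0.29  0.031]
(141, 305) [0.38  0.285 0.028]
(221, 276) [0.449 0.107 0.013]
(221, 305) [0.381 0.106 0.003]
(265, 265) [ 0.464 -0.004  0.073]
(240, 240) [0.524 0.055 0.067]
(295, 305) [ 0.374 -0.071  0.067]
(208, 290) [0.414 0.132 0.029]
(171, 225) [0.572 0.23  0.024]
(215, 222) [ 0.586  0.13  -0.001]
```

View pics/c1.png

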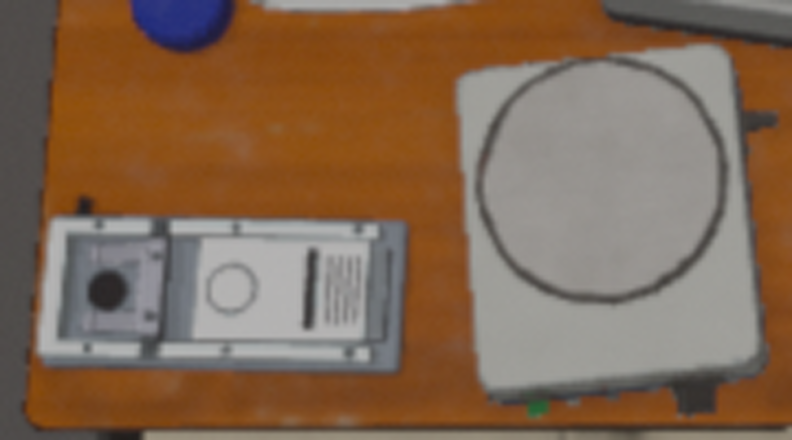

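```bash
cat >> h.py <<'E'
def quat(psi): return [0,float(np.cos(psi/2)),float(np.sin(psi/2)),0]
E
python3 - <<'E'
from cell import env,kin,camera,calibration
from h import *
best=None
for psi in(np.pi/2,-np.pi/2):
    for p in([.415,.13,.26],[.413,.125,.09],[.413,.2,.09],[.413,.13,.09]):
        q=kin.inverse_kinematics(p,quat(psi));print(round(psi,2),p,None if q is None else np.round(q,2))
    q=kin.inverse_kinematics([.415,.13,.26],quat(psi))
    if q is not None:
        m=np.abs(np.array(q)-env.get_state()["qpos"]).max()
        if best is None or m<best[0]:best=(m,psi)
psi=best[1]
env.reach([.43,.14,.26],quat(psi));print(psi,env.get_state()["time"])
env.grip(0.0)
c=calibration("wrist");p,d=camera("wrist");cv2.imwrite("pics/w1.png",p);np.savez("w1.npz",p=p,d=d,**c)
s=env.get_state();print(s["time"],s["tcp_pos"],s["opening"],s["force"],c)
E
```

```text
1.57 [0.415, 0.13, 0.26] [ 0.46  0.27 -1.01  2.1   0.29  0.92 -0.72]
1.57 [0.413, 0.125, 0.09] [ 0.19  0.56 -0.75  2.23  0.69  0.59 -1.08]
1.57 [0.413, 0.2, 0.09] [ 0.17  0.67 -0.93  2.17  0.84  0.73 -1.35]
1.57 [0.413, 0.13, 0.09] [ 0.19  0.56 -0.76  2.23  0.71  0.6  -1.1 ]
-1.57 [0.415, 0.13, 0.26] [ 0.57  0.33 -1.17  2.09  0.38  0.95  2.34]
-1.57 [0.413, 0.125, 0.09] [-0.93  0.53  0.6   2.3  -0.67  0.48 -2.92]
-1.57 [0.413, 0.2, 0.09] [ 0.33  0.84 -1.19  2.16  1.04  0.93  1.64]
-1.57 [0.413, 0.13, 0.09] [-0.95  0.54  0.62  2.3  -0.69  0.49 -2.92]
1.5707963267948966 2.9083
3.725 [0.43001277 0.14001829 0.26002864] -0.00016193494750630928 [ 0.01748461 -0.13798578  0.05313252] {'fx': 427.6320650053918, 'fy': 427.6320650053918, 'cx': 309.05764030960194, 'cy': 234.942618589437, 'rvec': array([-2.81848069e+00, -7.06014121e-04,  1.50368729e-03]), 'tvec': array([-0.42907627,  0.1047912 ,  0.3835622 ])}
```

View pics/w1.png

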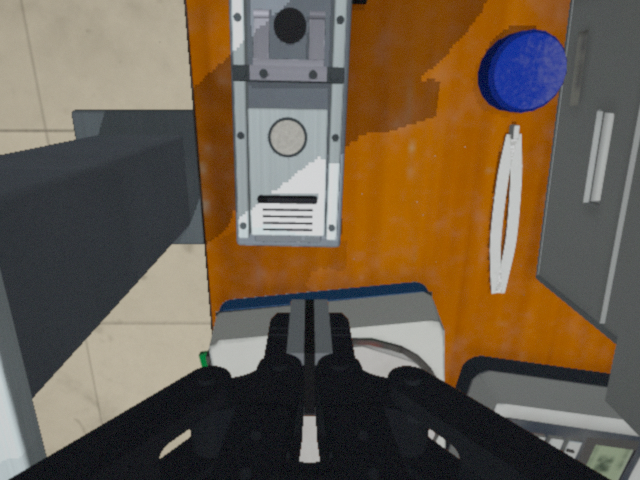

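```bash
python3 - <<'E'
from h import *
f=np.load("w1.npz");c={k:f[k] for k in("fx","fy","cx","cy","rvec","tvec")}
g=cv2.cvtColor(f["p"],cv2.COLOR_BGR2GRAY);W=cloud(c,f["d"])
m=np.zeros_like(g);m[185:215,250:326]=(g[185:215,250:326]<45)*255
cs=max(cv2.findContours(m,0,2)[0],key=cv2.contourArea);r=cv2.minAreaRect(cs);b=cv2.boundingRect(cs);print("ridge",r,b)
for z in(.032,.039):print(z,[np.round(ray(c,*q,z),4) for q in((b[0],b[1]+b[3]/2),(b[0]+b[2],b[1]+b[3]/2),(b[0]+b[2]/2,b[1]),(b[0]+b[2]/2,b[1]+b[3]))])
b_=f["p"].astype(int)
for v in(110,160,190,225):
    row=b_[v];o=(row[:,2]-row[:,0])>60 # orange
    u=288
    l=u-np.argmax(o[u::-1]);rr=u+np.argmax(o[u:]);print("outer",v,l,rr,np.round(ray(c,l,v,.0),4)[:2],np.round(ray(c,rr,v,.0),4)[:2], "grad cols",[int(i) for i in np.where(np.abs(np.diff(g[v].astype(int)))>14)[0] if 228<i<352])
print("col288 z/y:",[(v,*np.round(W[v,288,1:],4)) for v in range(40,250,6)])
print("grad rows",[(int(i),int(np.diff(g[:,300].astype(int))[i])) for i in np.where(np.abs(np.diff(g[:,300].astype(int)))>12)[0] if i<260])
print("row180 x/z:",[(u,*np.round(W[180,u,[0,2]],4)) for u in range(230,354,5)])
E
```

```text
ridge ((286.5, 198.5), (5.0, 57.0), 90.0) (258, 196, 58, 6)
0.032 [array([0.3926, 0.1486, 0.032 ]), array([0.434 , 0.1486, 0.032 ]), array([0.4133, 0.1508, 0.032 ]), array([0.4133, 0.1464, 0.032 ])]
0.039 [array([0.3934, 0.1503, 0.039 ]), array([0.4339, 0.1503, 0.039 ]), array([0.4137, 0.1525, 0.039 ]), array([0.4136, 0.1482, 0.039 ])]
outer 110 231 347 [0.3711 0.2084] [0.4571 0.2085] grad cols [233, 234, 244, 245, 246, 247, 248, 326, 327, 329, 330, 331, 340, 341]
outer 160 233 344 [0.3706 0.1715] [0.4559 0.1716] grad cols [234, 235, 236, 245, 246, 247, 248, 249, 313, 314, 324, 325, 326, 328, 329, 338, 340, 342]
outer 190 233 343 [0.3692 0.148 ] [0.4557 0.1481] grad cols [235, 236, 237, 246, 247, 249, 250, 270, 324, 325, 326, 327, 328, 337, 338, 341]
outer 225 235 342 [0.3692 0.1192] [0.4556 0.1193] grad cols [236, 237, 239, 240, 244, 245, 246, 247, 248, 250, 251, 323, 324, 325, 326, 328, 329, 332, 333, 335, 336, 339, 340, 342]
col288 z/y: [(40, np.float64(0.2544), np.float64(0.0148)), (46, np.float64(0.2508), np.float64(0.0136)), (52, np.float64(0.2469), np.float64(0.0146)), (58, np
[... 2599 characters left out ...]
(280, np.float64(0.4086), np.float64(0.0321)), (285, np.float64(0.4121), np.float64(0.0316)), (290, np.float64(0.4156), np.float64(0.032)), (295, np.float64(0.4192), np.float64(0.0325)), (300, np.float64(0.4227), np.float64(0.0317)), (305, np.float64(0.4262), np.float64(0.0309)), (310, np.float64(0.4297), np.float64(0.0317)), (315, np.float64(0.4332), np.float64(0.0322)), (320, np.float64(0.4368), np.float64(0.031)), (325, np.float64(0.4404), np.float64(0.0301)), (330, np.float64(0.444), np.float64(0.0282)), (335, np.float64(0.4475), np.float64(0.03)), (340, np.float64(0.4522), np.float64(0.0136)), (345, np.float64(0.4571), np.float64(0.0002)), (350, np.float64(0.4611), np.float64(-0.0013))]
```

```bash
python3 - <<'E'
from cell import env
from h import *
q=quat(np.pi/2-.013)
n=env.nose_length;print(n)
env.reach([.413,.134,n+.055],q)
f0=np.array(env.get_state()["force"])
def show(t):
    s=env.get_state();print(t,round(s["time"],2),np.round(s["tcp_pos"],4),"tip",round(s["tcp_pos"][2]-n,4),np.round(np.array(s["force"])-f0,1))
show("above")
print(env.movel([.413,.134,n+.034],.05,stop_force=3));show("touch")
print(env.movel([.413,.134,n+.018],.02,stop_force=16));show("press")
env.dwell(.2);show("hold")
E
```

```text
0.0726
above 4.32 [0.4136 0.1347 0.1283] tip 0.0557 [0. 0. 0.]
False
touch 4.88 [0.4129 0.1341 0.1065] tip 0.0339 [ 0.4 -0.2  0.3]
True
press 5.44 [0.4133 0.1342 0.0967] tip 0.0241 [-0.5 -0.3  9.2]
hold 5.64 [0.4133 0.1341 0.0967] tip 0.0241 [-2.1 -0.5  7.3]
```

```bash
python3 - <<'E'
from cell import env
from h import *
n=env.nose_length
def show(t):
    s=env.get_state();print(t,round(s["time"],2),np.round(s["tcp_pos"],4),"tip",round(s["tcp_pos"][2]-n,4),np.round(np.array(s["force"]),1));return s
z=n+.0225
print(env.movel([.4133,.1342,z],.01,stop_force=12));s=show("press");env.dwell(.1);show("hold")
z=min(z,s["tcp_pos"][2]-.001)
for y in(.15,.165,.18,):
    hit=env.movel([.4133+.013*(y-.134),y,z],.04,stop_force=30);show((y,hit))
    if hit:break
E
```

```text
True
press 5.85 [0.4133 0.1343 0.0967] tip 0.0241 [-2.6 -1.4 11.5]
hold 5.95 [0.4133 0.1343 0.0967] tip 0.0241 [-1.6 -1.9  9.6]
(0.15, True) 6.2 [0.4133 0.135  0.0967] tip 0.0241 [-2.  -2.5  9.4]
```

```bash
cat >> h.py <<'E'
from cell import env
n=env.nose_length
def show(t):
    s=env.get_state();print(t,round(s["time"],2),np.round(s["tcp_pos"],4),"tip",round(s["tcp_pos"][2]-n,4),np.round(np.array(s["force"]),1));return s
E
python3 - <<'E'
from h import *
z=env.get_state()["tcp_pos"][2]-.0004
for y in(.138,.142,.146,.15):
    hit=env.movel([.4133+.013*(y-.134),y,z],.03,stop_force=40);show((y,hit))
    if hit:break
E
```

```text
(0.138, False) 6.45 [0.4134 0.1355 0.0966] tip 0.024 [-2.8 -9.6 20.3]
(0.142, False) 6.73 [0.4137 0.1387 0.0966] tip 0.024 [ -1.4 -11.4  21.1]
(0.146, False) 7.02 [0.414  0.1427 0.0966] tip 0.024 [  0.3 -11.8  19.5]
(0.15, False) 7.3 [0.4142 0.1469 0.0966] tip 0.024 [ -0.8 -11.7  19.4]
```

```bash
python3 - <<'E'
from h import *
from cell import camera
z=env.get_state()["tcp_pos"][2]-.0000
z=n+.0236
for y in(.158,.166,.174,.182,.188):
    hit=env.movel([.4133+.013*(y-.134),y,z],.04,stop_force=40);show((y,hit))
    if hit:break
cv2.imwrite("pics/w2.png",camera("wrist")[0])
E
```

```text
(0.158, False) 7.65 [0.4144 0.1552 0.0966] tip 0.024 [-0.2 -9.6 18.6]
(0.166, False) 8.0 [0.4146 0.1634 0.0966] tip 0.024 [ 1.2 -9.6 18.2]
(0.174, False) 8.35 [0.4148 0.1714 0.0966] tip 0.024 [-0.9 -9.3 18.2]
(0.182, False) 8.7 [0.4149 0.1793 0.0966] tip 0.024 [ -0.1 -10.   17.8]
(0.188, False) 9.0 [0.415  0.1851 0.0966] tip 0.024 [  0.4 -10.8  19.6]
```

View pics/w2.png

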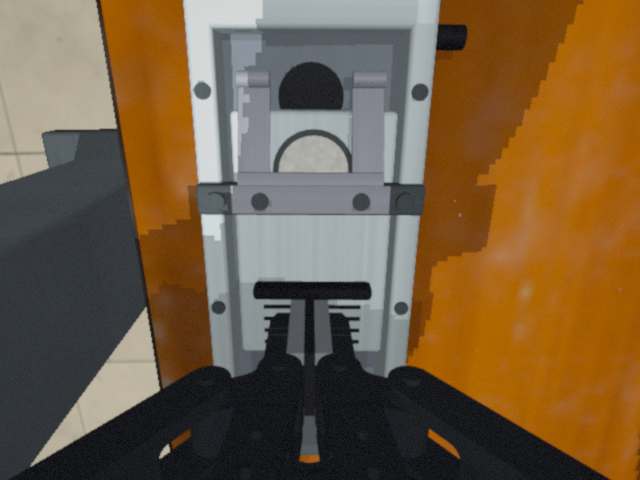

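The slide has passed under the crossbar: its nose is at about row 110, between the leaf's prongs, and the fingertips sit behind the ridge (row 290). The end stop is at row ~35, so I keep pushing.

```bash
python3 - <<'E'
from h import *
from cell import camera
z=n+.0236
for y in np.arange(.193,.222,.004):
    hit=env.movel([.4133+.013*(y-.134),float(y),z],.03,stop_force=25);s=show((round(y,3),hit))
    if hit or s["force"][1]<-28:break
cv2.imwrite("pics/w3.png",camera("wrist")[0])
E
```

```text
(np.float64(0.193), False) 9.37 [0.4151 0.1876 0.0966] tip 0.024 [ -0.  -18.1  25.9]
(np.float64(0.197), False) 9.65 [0.4151 0.1882 0.0965] tip 0.0239 [ -0.6 -28.2  37. ]
```

View pics/w3.png

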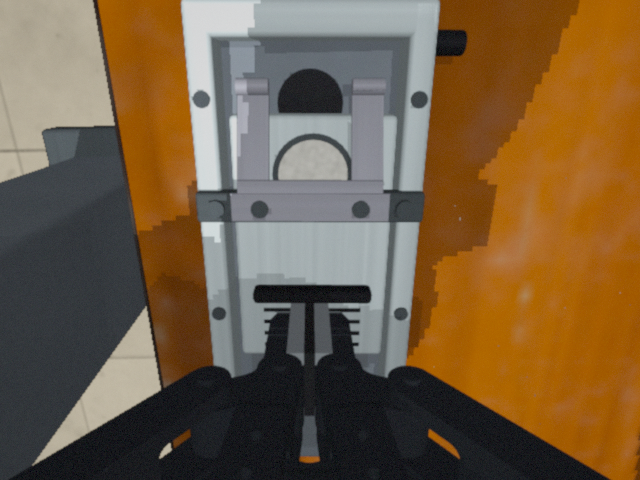

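```bash
python3 - <<'E'
from h import *
z=n+.0241
y0=env.get_state()["tcp_pos"][1]
for y in np.arange(.197,.222,.003):
    hit=env.movel([.4133+.013*(y-.134),float(y),z],.03,stop_force=30);s=show((round(y,3),hit))
    if hit or s["force"][1]<-50:break
E
```

```text
(np.float64(0.197), False) 9.95 [0.4149 0.1898 0.0966] tip 0.024 [ -0.6 -21.3  25.3]
(np.float64(0.2), False) 10.2 [0.4149 0.1918 0.0966] tip 0.024 [  0.3 -24.7  29.2]
(np.float64(0.203), False) 10.45 [0.415  0.1945 0.0966] tip 0.024 [ -0.2 -26.5  29.9]
(np.float64(0.206), False) 10.7 [0.415  0.1979 0.0966] tip 0.024 [  0.1 -23.4  28. ]
(np.float64(0.209), False) 10.95 [0.415  0.2015 0.0966] tip 0.024 [ -0.2 -22.   26.4]
(np.float64(0.212), False) 11.2 [0.4151 0.2045 0.0966] tip 0.024 [ -0.6 -22.2  27.8]
(np.float64(0.215), False) 11.45 [0.4151 0.2074 0.0966] tip 0.024 [  0.2 -21.9  26.8]
(np.float64(0.218), False) 11.7 [0.4152 0.2099 0.0966] tip 0.024 [ -0.6 -23.8  29.3]
(np.float64(0.221), False) 11.95 [0.4152 0.2104 0.0966] tip 0.024 [ -0.8 -31.1  37.6]
```

```bash
python3 - <<'E'
from h import *
from cell import camera,calibration
y=.224
env.movel([.4133+.013*(y-.134),y,n+.0241],.03,stop_force=30);s=show(y)
env.dwell(.2);s=show("d")
p=s["tcp_pos"]
env.movel([p[0],p[1]-.001,n+.0245],.02);show("relax")
env.movel([p[0],p[1]-.004,n+.05],.06);show("up")
env.movel([.42,p[1]-.02,.27],.15);env.dwell(.2)
c=calibration("wrist");im,d=camera("wrist");np.savez("w4.npz",p=im,d=d,**c);cv2.imwrite("pics/w4.png",im);show("end")
W=cloud(c,d);np.save("W4.npy",W)
E
```

```text
0.224 12.2 [0.4153 0.2109 0.0965] tip 0.0239 [ -1.6 -38.3  44.7]
d 12.4 [0.4153 0.2109 0.0965] tip 0.0239 [ -1.7 -38.6  44.7]
relax 13.26 [0.4153 0.2087 0.0967] tip 0.0241 [ 0.5 -6.7  3.4]
up 13.83 [0.4154 0.2071 0.123 ] tip 0.0504 [-1.5 -0.3 -0.5]
end 15.22 [0.4197 0.1909 0.2695] tip 0.1969 [ 0.5 -0.6 -0.4]
```

View pics/w4.png

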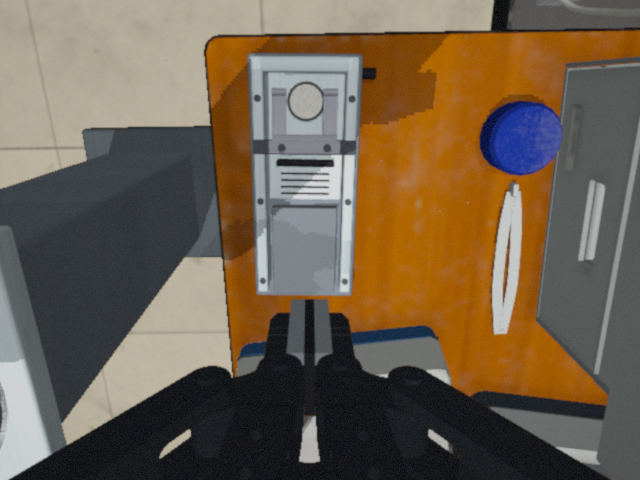

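```bash
python3 - <<'E'
from h import *
W=np.load("W4.npy")
print([(v,*np.round(np.median(W[v,295:315,1:],0),4)) for v in list(range(66,205,4))+[215,230,250,280]])
E
```

```text
[(66, np.float64(0.2859), np.float64(0.0299)), (70, np.float64(0.2834), np.float64(0.0295)), (74, np.float64(0.281), np.float64(0.0239)), (78, np.float64(0.2784), np.float64(0.0241)), (82, np.float64(0.2758), np.float64(0.0243)), (86, np.float64(0.2732), np.float64(0.0249)), (90, np.float64(0.2706), np.float64(0.0246)), (94, np.float64(0.268), np.float64(0.0243)), (98, np.float64(0.2653), np.float64(0.0242)), (102, np.float64(0.2626), np.float64(0.0245)), (106, np.float64(0.26), np.float64(0.025)), (110, np.float64(0.2572), np.float64(0.0245)), (114, np.float64(0.2545), np.float64(0.0249)), (118, np.float64(0.2518), np.float64(0.0241)), (122, np.float64(0.249), np.float64(0.024)), (126, np.float64(0.2462), np.float64(0.0239)), (130, np.float64(0.2435), np.float64(0.0238)), (134, np.float64(0.2416), np.float64(0.0334)), (138, np.float64(0.2389), np.float64(0.0334)), (142, np.float64(0.2362), np.float64(0.0339)), (146, np.float64(0.2334), np.float64(0.0338)), (150, np.float64(0.2306), np.float64(0.0339)), (154, np.float64(0.2263), np.float64(0.0237)), (158, np.float64(0.2234), np.float64(0.0235)), (162, np.float64(0.2216), np.float64(0.0308)), (166, np.float64(0.2178), np.float64(0.0249)), (170, np.float64(0.2145), np.float64(0.0236)), (174, np.float64(0.2116), np.float64(0.0239)), (178, np.float64(0.2086), np.float64(0.0239)), (182, np.float64(0.2056), np.float64(0.0237)), (186, np.float64(0.2026), np.float64(0.0241)), (190, np.float64(0.1994), np.float64(0.0238)), (194, np.float64(0.1964), np.float64(0.024)), (198, np.float64(0.1933), np.float64(0.0241)), (202, np.float64(0.1875), np.float64(0.0136)), (215, np.float64(0.1793), np.float64(0.0218)), (230, np.float64(0.167), np.float64(0.0214)), (250, np.float64(0.1503), np.float64(0.0218)), (280, np.float64(0.1241), np.float64(0.0216))]
```

```bash
python3 -c "
from cell import job;print(job.job_done())"
```

```text
the job is handed in; nothing more can be done
None
```

The job is handed in: the slide lies flat and fully home against the end stop, under the leaf spring. The lift plate is up again behind it, and the gripper is clear of everything. I confirmed this from the last wrist-camera depth picture, at about 15 s of the 32 s limit, and the verdict itself was not returned.

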